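Put the bearing-press drifts back on their rack in order of size

ROBOT

A 6-joint arm with a two-finger parallel gripper is mounted at the origin on the work surface. World frame = base frame: x ahead of the robot, y to its left, z up, the work surface at z = 0. Lengths are in mm, angles in rad, forces in N, time in s.
With the tool pointing down it reaches from about 350 to 775 mm from the base axis. Payload 7.3 kg.
Tool frame: the origin (TCP) lies midway between the tips of the shut fingers; the grasp point (between the pads) lies 19 mm behind it; z points along the fingers, y is the direction in which the jaws open and shut (so a half turn about z gives the same grasp; the last joint's range is limited). The gripper opens to 92 mm and grips with 3 to 60 N. Pads are 19 mm wide; open, the fingers measure 130 mm over their backs; the gripper's body (75 mm by 190 mm) begins 47 mm behind the grasp point.
Start: joints at [1.068, 0.342, 1.524, -0, 1.275, -0.146], TCP at [183.357, 491.96, 226.741] pointing down, gripper open.
Joint ranges: [-2.53, 2.53], [-0.77, 2.02], [0.04, 2.7], [-1, 4.14], [0.28, 2.66], [-3.11, 3.11]. Speed limits (rad/s): [2.57, 2.57, 3.14, 3.14, 3.14, 3.14].

INTERFACE

Orientations are given as [roll, pitch, yaw] about the fixed x, y, z axes, in that order (R = Rz(yaw) Ry(pitch) Rx(roll)).
In Python, from plant import sensors, imaging, ticket gives the robot as it stands. The module is installed in compiled form; this text tells all that it offers.
- The arm moves only by the tool arm_command, never from a script. Its argument "increments" is one flat list of numbers, 5 for each row, row after row: the closure, from 0 (fully open) to 1 (shut), then the shift along the tool's x, y, z in mm, then the turn about the tool's z in degrees. In form: [hand, dx, dy, dz, spin, hand, dx, dy, dz, spin, ...]. A call has 1 to 20 rows; each row is the pose to reach, as a shift and turn from the pose commanded when the call began, along the tool's axes at that moment; what a row does not reach only later rows make up. A row lasts 1/8 s, in which the tool goes at most 62.5 mm and 10.7 degrees, less where a joint would pass 70% of its speed; a pose out of reach is approached as far as the arm can. A call with a gripper value outside its range is refused whole. The fingers move at their own pace and stop on an object; the grip force is fixed at half the most. Time passes only in rows, so rows that repeat a pose let the fingers close. It gives the time, the measured TCP pose, the force and the opening at its end, in the units of the state.
- sensors.get_obs(): the state, without advancing time (a new reading comes with each control period).
- imaging.capture(name): name is "scene" or "top" or "wrist"; returns the picture (384x512x3 uint8, blue, green, red); there is no depth.
- imaging.calibration(name): a dict with "fx", "fy", "cx", "cy" (pixels), "world_to_cam" (4x4, takes a point from world to camera coordinates); the wrist camera has in their place "hand_eye" (4x4, takes a point from camera to tool coordinates, whose origin is the TCP and whose axes are the flange's). Camera axes: x right, y down, z forward; pixel columns grow to the right and rows downward; lengths in mm; the calibration is good to about 2 mm. A picture is of the moment at which its call begins: read the wrist's pose just before it. calibration takes no time and is no camera call.
- ticket.close_job(): hands the job in, once; it reports no verdict.
The state is a dict: "time": time; "joint_positions": joint angles; "dq": joint speeds; "tau": joint torques, N m; "tool_pos": TCP position; "tcp_rot": TCP orientation; "contact_force": force on the tool from outside, world axes, zero at the start; "moment": the same for the moment, N m; "grip_width": finger opening in mm.
Only numpy, scipy, OpenCV 4.12 (cv2) and the standard library are available. Lean on these libraries where they do the work, as an engineer would, in place of code of your own. Each camera call takes 0.05 s, during which the arm holds its last target. There are 200 camera calls.

TASK

Put the four loose aluminium bearing-press drifts back on the wooden rack, one on each empty rubber pad, so that the whole row of six runs in order of diameter from the smallest drift to the largest, which already stand at the two ends. Stand each one upright, boss up as it is now, centred on its pad, and leave the two end drifts where they are.

Things in the scene. Friction and masses are not known exactly. Their poses are not given: they have to be found in the camera images.
- drift_20: The smallest drift, already standing on the pad at one end of the rack and staying there: turned aluminium disc, 20 mm diameter, plain cylindrical body 20 mm high with a 13 mm boss 6 mm high on top and a 10 mm bore. Origin: centre of its underside, z up. Which end of the rack it stands at changes from start to start.
- drift_60: The largest drift, already standing on the pad at one end of the rack and staying there: turned aluminium disc, 60 mm diameter, plain cylindrical body 30 mm high with a 40 mm boss 6 mm high on top and a 10 mm bore. Origin: centre of its underside, z up. Which end of the rack it stands at changes from start to start.
- drift_28: Loose bearing-press drift standing on the bench, boss up: turned aluminium disc, 28 mm diameter, cylindrical body 22 mm high (grip it here, across the diameter), with a 18 mm boss 6 mm high on top and a 10 mm bore; about 37 g. Origin: centre of its underside, z up.
- drift_36: Loose bearing-press drift standing on the bench, boss up: turned aluminium disc, 36 mm diameter, cylindrical body 24 mm high (grip it here, across the diameter), with a 24 mm boss 6 mm high on top and a 10 mm bore; about 66 g. Origin: centre of its underside, z up.
- drift_44: Loose bearing-press drift standing on the bench, boss up: turned aluminium disc, 44 mm diameter, cylindrical body 26 mm high (grip it here, across the diameter), with a 29 mm boss 6 mm high on top and a 10 mm bore; about 107 g. Origin: centre of its underside, z up.
- drift_52: Loose bearing-press drift standing on the bench, boss up: turned aluminium disc, 52 mm diameter, cylindrical body 28 mm high (grip it here, across the diameter), with a 34 mm boss 6 mm high on top and a 10 mm bore; about 161 g. Origin: centre of its underside, z up.
- pad_a: One of the four empty round black rubber pads, 62 mm diameter and 3 mm thick, on the 440 x 100 x 15 mm wooden rack board. Origin: centre of the pad's underside, 15 mm above the bench; its top is 18 mm above the bench. x points across the board, y along the row. The six pads stand in one straight row, 70 mm apart; the smallest and the largest drift occupy the two end pads. The letters say nothing about the order in the row.
- pad_b: One of the four empty round black rubber pads, 62 mm diameter and 3 mm thick, on the 440 x 100 x 15 mm wooden rack board. Origin: centre of the pad's underside, 15 mm above the bench; its top is 18 mm above the bench. x points across the board, y along the row. The six pads stand in one straight row, 70 mm apart; the smallest and the largest drift occupy the two end pads. The letters say nothing about the order in the row.
- pad_c: One of the four empty round black rubber pads, 62 mm diameter and 3 mm thick, on the 440 x 100 x 15 mm wooden rack board. Origin: centre of the pad's underside, 15 mm above the bench; its top is 18 mm above the bench. x points across the board, y along the row. The six pads stand in one straight row, 70 mm apart; the smallest and the largest drift occupy the two end pads. The letters say nothing about the order in the row.
- pad_d: One of the four empty round black rubber pads, 62 mm diameter and 3 mm thick, on the 440 x 100 x 15 mm wooden rack board. Origin: centre of the pad's underside, 15 mm above the bench; its top is 18 mm above the bench. x points across the board, y along the row. The six pads stand in one straight row, 70 mm apart; the smallest and the largest drift occupy the two end pads. The letters say nothing about the order in the row.
Things that resemble listed ones, but are neither listed nor needed, are in the scene too. Leave any orange look-alike of the drift_52 alone. What is shaped like the drift_36 but orange is not meant.

How it is judged (in metres and radians):
At the end, for the whole second after the job is handed in: The 28, 36, 44, 52 mm drifts stand boss up (within 0.12 rad), at rest, in that order on the 1st to 4th pad counted from the 20 mm drift (70 mm steps, within 30 mm), each within 12 mm of a pad's centre, underside 14-22 mm up; the end drifts upright, at rest, within 15 mm of their start ((horizontal distance between drift_28 and pad_a below 0.012 m or horizontal distance between drift_28 and pad_b below 0.012 m or horizontal distance between drift_28 and pad_c below 0.012 m or horizontal distance between drift_28 and pad_d below 0.012 m) and horizontal distance between drift_28 and drift_20 between 0.04 and 0.1 m and height (world z) of drift_28 between 0.014 and 0.022 m and angle between each of drift_28, drift_36, drift_44, drift_52, drift_20, drift_60's own z axis and vertical below 0.12 rad and linear speed of each of drift_28, drift_36, drift_44, drift_52, drift_20, drift_60 below 0.02 m/s and (horizontal distance between drift_36 and pad_a below 0.012 m or horizontal distance between drift_36 and pad_b below 0.012 m or horizontal distance between drift_36 and pad_c below 0.012 m or horizontal distance between drift_36 and pad_d below 0.012 m) and horizontal distance between drift_36 and drift_20 between 0.11 and 0.17 m and height (world z) of drift_36 between 0.014 and 0.022 m and (horizontal distance between drift_44 and pad_a below 0.012 m or horizontal distance between drift_44 and pad_b below 0.012 m or horizontal distance between drift_44 and pad_c below 0.012 m or horizontal distance between drift_44 and pad_d below 0.012 m) and horizontal distance between drift_44 and drift_20 between 0.18 and 0.24 m and height (world z) of drift_44 between 0.014 and 0.022 m and (horizontal distance between drift_52 and pad_a below 0.012 m or horizontal distance between drift_52 and pad_b below 0.012 m or horizontal distance between drift_52 and pad_c below 0.012 m or horizontal distance between drift_52 and pad_d below 0.012 m) and horizontal distance between drift_52 and drift_20 between 0.25 and 0.31 m and height (world z) of drift_52 between 0.014 and 0.022 m and distance of each of drift_20, drift_60 from where it was at the start of the episode below 0.015 m); the robot touches nothing.
It fails at once if an end drift is knocked away from its place by more than 15 mm (distance of any of drift_20, drift_60 from where it was at the start of the episode above 0.015 m).
It also fails if it takes over 93 s, if anything falls off the work surface, if the arm or the gripper's body presses on something with over 40 N, if the wrist force passes 120 N, or if a joint passes its speed limit or range.

## Working session

There is one attempt and no reset: what is moved stays moved. The work goes in short steps, Python scripts to look and compute and a tool call to move; the robot and the scene stay as the last step left them, time stands still between calls to the robot, and variables do not carry over. Pictures are saved under pics/ and viewed, about 12 in all and at most 16, crops included, and the job is handed in when it is done.

Besides the shell and the picture viewer there is one more tool, called after "Emit:" by a JSON object that holds its "method" and its "body". arm_command: Moves the arm, as the interface text tells. Its arguments: {"type":"object","properties":{"increments":{"type":"array","items":{"type":"number"}}},"required":["increments"]}

```bash
mkdir -p pics; python3 - <<'E'
from plant import sensors, imaging
import cv2
o=sensors.get_obs();print({k:o[k] for k in("time","tool_pos","tcp_rot","grip_width")})
for n in("scene","top"):
    cv2.imwrite(f"pics/{n}0.png",imaging.capture(n));print(n,imaging.calibration(n))
print(imaging.calibration("wrist"))
E
```

```text
{'time': 0.0, 'tool_pos': array([183.15462232, 491.57571083, 226.02987885]), 'tcp_rot': array([-3.14004283e+00, -2.14871957e-04,  2.78477021e+00]), 'grip_width': 91.76418616867895}
scene {'fx': 380.8365060510004, 'fy': 380.8365060510004, 'cx': 259.87189246856354, 'cy': 193.72022481141627, 'world_to_cam': array([[ 6.60568280e-01,  7.50520812e-01, -1.91848161e-02,
        -3.29964145e+02],
       [ 4.11536363e-01, -3.83348256e-01, -8.26850613e-01,
        -1.64032544e+02],
       [-6.27923059e-01,  5.38296038e-01, -5.62094304e-01,
         1.30223462e+03],
       [ 0.00000000e+00,  0.00000000e+00,  0.00000000e+00,
         1.00000000e+00]])}
top {'fx': 350.156691074169, 'fy': 350.156691074169, 'cx': 251.98732814376888, 'cy': 196.499624622814, 'world_to_cam': array([[ 9.48929781e-02, -9.95485196e-01,  2.13230283e-03,
        -3.85095041e+01],
       [-9.74842168e-01, -9.33587571e-02, -2.02402790e-01,
         5.05607710e+02],
       [ 2.01688050e-01,  1.71279448e-02, -9.79300038e-01,
         6.65104785e+02],
       [ 0.00000000e+00,  0.00000000e+00,  0.00000000e+00,
         1.00000000e+00]])}
{'fx': 296.72431375010774, 'fy': 296.72431375010774, 'cx': 251.06986837958445, 'cy': 188.93507425799316, 'hand_eye': array([[ 6.94228939e-04, -9.59340832e-01, -2.82249333e-01,
         7.66338101e+01],
       [ 9.99998840e-01,  2.83312646e-04,  1.49667225e-03,
        -5.04969892e-01],
       [-1.35585399e-03, -2.82250045e-01,  9.59339916e-01,
        -1.58202884e+02],
       [ 0.00000000e+00,  0.00000000e+00,  0.00000000e+00,
         1.00000000e+00]])}
```

View pics/top0.png

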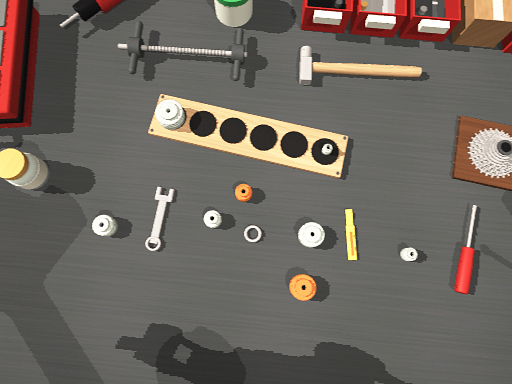

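View pics/scene0.png

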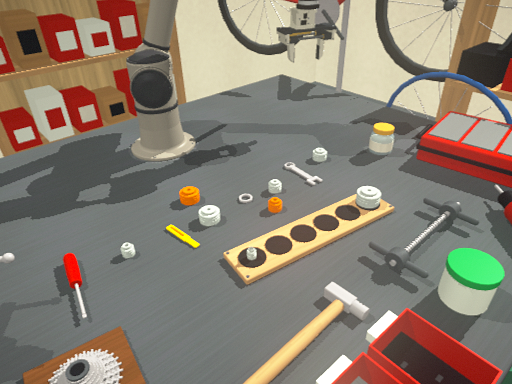

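The top view shows four bare-metal drifts loose at (104,226), (213,219), (312,235) and (409,254). There is a plain ring at (253,234) and orange look-alikes at (243,192) and (303,288), which I leave alone. The rack holds the 60 at (170,115) and the 20 at (325,150), with empty pads at (203,124), (233,130), (264,138) and (294,145).

```bash
cat > h.py <<'E'
import numpy as np, cv2
from plant import sensors, imaging
from scipy.spatial.transform import Rotation as R
def cam(name):
    c=imaging.calibration(name)
    K=np.array([[c["fx"],0,c["cx"]],[0,c["fy"],c["cy"]],[0,0,1]])
    if name=="wrist":
        o=sensors.get_obs();T=np.eye(4);T[:3,:3]=R.from_euler("xyz",o["tcp_rot"]).as_matrix();T[:3,3]=o["tool_pos"]
        c2w=T@c["hand_eye"]
    else: c2w=np.linalg.inv(c["world_to_cam"])
    return K,c2w
def ray(C,uv,z):
    K,c2w=C;uv=np.atleast_2d(np.asarray(uv,float))
    d=np.c_[uv,np.ones(len(uv))]@np.linalg.inv(K).T@c2w[:3,:3].T
    p=c2w[:3,3];return p+d*((z-p[2])/d[:,2])[:,None]
def blobs(m,lo,hi):
    cs,_=cv2.findContours(m.astype(np.uint8),cv2.RETR_EXTERNAL,cv2.CHAIN_APPROX_NONE)
    return [c[:,0,:] for c in cs if lo<cv2.contourArea(c)<hi]
E
python3 - <<'E'
from h import *
im=cv2.imread("pics/top0.png");C=cam("top")
hsv=cv2.cvtColor(im,cv2.COLOR_BGR2HSV)
m=(hsv[...,1]<40)&(hsv[...,2]>125)
m[:, :60]=0
for c in blobs(m,40,900):
    if not 90<c[:,1].mean()<300: continue
    u=c.mean(0); z=40 if u[1]<160 else 20
    w=ray(C,c,z)[:,:2].astype(np.float32)
    (x,y),r=cv2.minEnclosingCircle(w);(rc,(a,b),_)=cv2.minAreaRect(w)
    print("white",u.round(),"xy",round(x),round(y),"d",round(2*r),"rect",round(a),round(b),"r",round(np.hypot(x,y)))
m=hsv[...,2]<45
for c in blobs(m,250,900):
    if not 100<c[:,1].mean()<165:continue
    w=ray(C,c,18)[:,:2].astype(np.float32);(p,ax,an)=cv2.fitEllipse(w)
    print("pad",c.mean(0).round(),np.round(p),np.round(ax))
E
```

```text
white [408. 254.] xy 422 -324 d 36 rect 27 36 r 532
white [252. 233.] xy 435 2 d 37 rect 34 36 r 435
white [311. 234.] xy 445 -120 d 57 rect 53 55 r 460
white [104. 225.] xy 422 315 d 52 rect 42 50 r 527
white [212. 219.] xy 458 90 d 39 rect 38 36 r 467
white [471. 226.] xy 496 -455 d 92 rect 9 92 r 673
white [159. 215.] xy 449 205 d 138 rect 38 136 r 494
white [327. 149.] xy 629 -139 d 26 rect 19 25 r 644
white [170. 114.] xy 676 207 d 72 rect 71 58 r 707
pad [325. 151.] [ 631. -139.] [56. 58.]
pad [294. 144.] [641. -70.] [56. 57.]
pad [263. 137.] [651.  -1.] [55. 58.]
pad [233. 130.] [661.  68.] [56. 58.]
pad [202. 123.] [671. 137.] [56. 58.]
```

Emit:
{"method": "arm_command", "body": {"increments": [0,-286,-82,97,61.3,0,-286,-82,97,61.3,0,-286,-82,97,61.3,0,-286,-82,97,61.3,0,-286,-82,97,61.3,0,-286,-82,97,61.3,0,-286,-82,97,61.3,0,-286,-82,97,61.3,0,-286,-82,97,61.3,0,-286,-82,97,61.3]}}

```text
time: 1.35
tool_pos: [422.3, 315.8, 130.0]
tcp_rot: [3.141, -0.0, 1.717]
contact_force: [0.2, 0.7, -1.1]
grip_width: 92.0
```

```bash
cat > look.py <<'E'
import sys
from h import *
# measure: look.py tag expected_x expected_y body_top_z [nominal yaw]
tag,ex,ey,zt,d=sys.argv[1],*map(float,sys.argv[2:6])
o=sensors.get_obs();C=cam("wrist");im=imaging.capture("wrist");cv2.imwrite(f"pics/{tag}.png",im)
print("t",o["time"],"tcp",o["tool_pos"].round(1),o["tcp_rot"].round(3))
hsv=cv2.cvtColor(im,cv2.COLOR_BGR2HSV)
m=(hsv[...,1]<45)&(hsv[...,2]>110)
for c in blobs(m,200,60000):
    w=ray(C,c,zt)[:,:2].astype(np.float32);(p,r)=cv2.minEnclosingCircle(w)
    if np.hypot(p[0]-ex,p[1]-ey)<60 and r>8:
        h=cv2.convexHull(w);e=cv2.fitEllipse(h) if len(h)>5 else None
        print("blob",c.mean(0).round(),"circ",np.round(p,1),round(2*r,1),"ell",np.round(e[0],1),np.round(e[1],1))
        y=o["tcp_rot"][2];D=np.array(e[0])-o["tool_pos"][:2]
        print("dx,dy to it",(D@[np.cos(y),np.sin(y)]).round(1),(D@[np.sin(y),-np.cos(y)]).round(1))
E
python3 look.py w44 422 315 26 44
```

```text
t 1.35 tcp [422.3 315.8 130. ] [ 3.141 -0.     1.717]
```

View pics/w44.png

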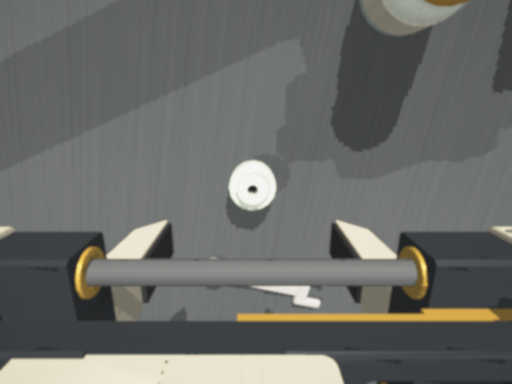

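The drift at (252,186) sits centrally between the fingers. The mask missed it, so I check the threshold.

```bash
python3 - <<'E'
from h import *
im=cv2.imread("pics/w44.png");C=cam("wrist");hsv=cv2.cvtColor(im,cv2.COLOR_BGR2HSV)
print(hsv[186,225:282:4].tolist()); print(ray(C,[252,186],26))
m=(hsv[...,1]<45)&(hsv[...,2]>110)
for c in blobs(m,200,60000):print(c.mean(0).round(),len(c),ray(C,c.mean(0),26).round())
E
```

```text
[[80, 6, 120], [38, 14, 219], [38, 4, 246], [40, 6, 244], [38, 4, 246], [42, 5, 246], [41, 22, 185], [41, 19, 107], [39, 11, 237], [38, 4, 245], [30, 4, 245], [39, 11, 239], [36, 5, 245], [54, 10, 124], [90, 3, 102]]
[[422.61096938 317.75394682  26.        ]]
[172. 369.] 716 [[365.  94.  26.]]
[251. 300.] 761 [[440. 196.  26.]]
[412.  12.] 216 [[526. 476.  26.]]
[83.  9.] 144 [[271. 441.  26.]]
[38. 21.] 310 [[236. 427.  26.]]
```

```bash
sed -i 's/>110/>150/' look.py; python3 look.py w44b 422 315 26 44
```

```text
t 1.4 tcp [422.4 315.7 129.9] [ 3.141 -0.     1.716]
blob [252. 185.] circ [422.2 318.5] 48.6 ell [422.6 318.3] [44.3 48.6]
dx,dy to it 2.6 0.6
```

Emit:
{"method": "arm_command", "body": {"increments": [0,1,1,60,0,0,1,1,100,0,0,1,1,125,0,0,1,1,125,0,0,1,1,125,0,1,1,1,125,0,1,1,1,125,0,1,1,1,125,0,1,1,1,125,0,1,1,1,125,0,1,1,1,125,0,1,1,1,125,0,1,1,1,125,0]}}

```text
time: 3.08
tool_pos: [423.5, 316.4, 4.7]
tcp_rot: [3.142, -0.0, 1.715]
contact_force: [0.1, -0.2, 0.3]
grip_width: 43.2
```

Emit:
{"method": "arm_command", "body": {"increments": [1,0,0,-40,0,1,0,0,-100,0,1,-50,35,-105,0,1,-100,70,-105,0,1,-150,107,-105,0,1,-200,142,-105,0,1,-250,178,-105,0,1,-280,199,-105,0,1,-280,199,-105,0,1,-280,199,-105,0,1,-280,199,-105,0]}}

```text
time: 4.45
tool_pos: [659.9, 69.1, 109.7]
tcp_rot: [-3.141, -0.0, 1.716]
contact_force: [0.5, 0.5, -0.4]
grip_width: 43.6
```

```bash
cat > pads.py <<'E'
import sys
from h import *
o=sensors.get_obs();C=cam("wrist");im=imaging.capture("wrist");cv2.imwrite(f"pics/{sys.argv[1]}.png",im)
print("t",o["time"],"tcp",o["tool_pos"].round(1),o["grip_width"])
hsv=cv2.cvtColor(im,cv2.COLOR_BGR2HSV);m=hsv[...,2]<45
for c in blobs(m,400,20000):
    w=ray(C,c,18)[:,:2].astype(np.float32);p,ax,an=cv2.fitEllipse(cv2.convexHull(w))
    if max(ax)<90: print("pad",c.mean(0).round(),np.round(p,1),np.round(ax,1))
E
python3 pads.py p3
```

```text
t 4.45 tcp [659.9  69.1 109.7] 43.56960368356856
pad [287.  96.] [676.4 153.1] [23.2 37.3]
```

View pics/p3.png

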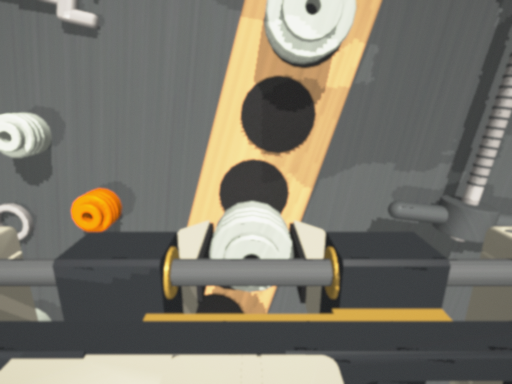

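Row direction is (+10,+69), so my jaws are 16.5° off square and I turn them by that. The pad under the drift shows at about (254,191), almost exactly below the TCP. The next pad is at (278,114) and the drift 60 at (311,25).

```bash
python3 - <<'E'
from h import *
print(ray(cam("wrist"),[[254,191],[278,114]],18).round(1))
E
```

```text
[[662.   70.3  18. ]
 [671.7 138.1  18. ]]
```

Emit:
{"method": "arm_command", "body": {"increments": [1,-1,2,30,8,1,-1,2,50,16.5,1,-1,2,66,16.5,1,-1,2,80,16.5,1,-1,2,84,16.5,1,-1,2,84,16.5,1,-1,2,84,16.5]}}

```text
time: 5.38
tool_pos: [663.4, 67.2, 26.5]
tcp_rot: [3.14, -0.0, 1.427]
contact_force: [-0.2, 0.5, -0.9]
grip_width: 43.6
```

Emit:
{"method": "arm_command", "body": {"increments": [1,2,-2,2,0,1,2,-2,3.5,0,1,2,-2,3.5,0,0,2,-2,3.5,0,0,2,-2,3.5,0,0,2,-2,3.5,0,0,2,-2,3.5,0,0,2,-2,3.5,0,0,2,-2,3.5,0,0,2,-2,-50,0,0,2,-2,-84,0,0,2,-2,-84,0,0,2,-2,-84,0]}}

```text
time: 7.0
tool_pos: [660.6, 69.4, 109.0]
tcp_rot: [-3.14, 0.0, 1.427]
contact_force: [-0.5, -0.1, 0.4]
grip_width: 92.0
```

```bash
python3 look.py p3b 661 68 44 44
```

```text
t 7.0 tcp [660.6  69.4 109. ] [-3.14   0.     1.427]
blob [251. 198.] circ [660.9  72.3] 47.8 ell [660.7  71.9] [43.1 47.8]
dx,dy to it 2.5 -0.3
```

View pics/p3b.png

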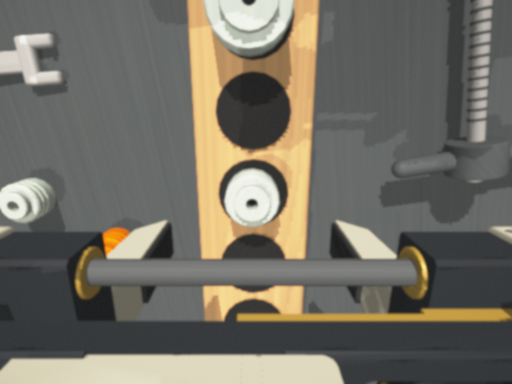

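The 44 stands upright on the third pad at (252,197). Next the 36.

Emit:
{"method": "arm_command", "body": {"increments": [0,-2,-50,-20,0,0,-4,-100,-20,0,0,-6,-150,-20,0,0,-8,-200,-20,0,0,-9,-204,-20,0,0,-9,-204,-20,0,0,-9,-204,-20,0]}}

```text
time: 7.92
tool_pos: [459.2, 89.6, 129.5]
tcp_rot: [3.141, -0.0, 1.427]
contact_force: [-0.6, -0.3, 1.2]
grip_width: 91.6
```

```bash
python3 look.py w36 458 90 24 36
```

```text
t 7.925 tcp [459.2  89.6 129.5] [ 3.141 -0.     1.427]
blob [250. 185.] circ [458.7  92.4] 39.8 ell [458.6  92.1] [36.2 39.8]
dx,dy to it 2.4 -0.9
```

View pics/w36.png

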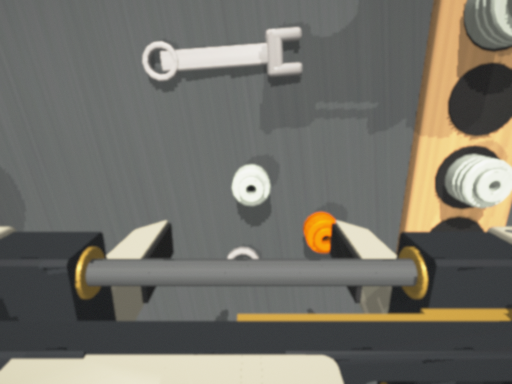

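The 36 is at (250,185), diameter measured 36.2. The orange one at (318,232) is close to the right finger, so I descend with the jaws partly shut.

Emit:
{"method": "arm_command", "body": {"increments": [0.35,1,-1,20,0,0.35,1,-1,40,0,0.35,1,-1,60,0,0.35,1,-1,80,0,0.35,1,-1,110,0,0.35,1,-1,125,0,0.35,1,-1,125,0,1,1,-1,125,0,1,1,-1,125,0,1,1,-1,125,0,1,1,-1,125,0,1,1,-1,125,0,1,1,-1,125,0]}}

```text
time: 9.6
tool_pos: [457.7, 90.9, 5.3]
tcp_rot: [3.14, -0.0, 1.427]
contact_force: [-0.6, 0.4, 6.2]
grip_width: 35.2
```

Emit:
{"method": "arm_command", "body": {"increments": [1,0,0,-50,0,1,0,0,-95,0,1,-15,50,-95,0,1,-30,100,-95,0,1,-45,150,-95,0,1,-62,205,-95,0,1,-62,205,-95,0,1,-62,205,-95,0,1,-62,205,-60,0,1,-62,205,-35,0,1,-62,205,-24,0,1,-62,205,-24,0,1,-62,205,-24,0]}}

```text
time: 11.22
tool_pos: [651.7, 0.3, 30.1]
tcp_rot: [3.14, -0.0, 1.427]
contact_force: [0.3, -0.5, -1.0]
grip_width: 35.2
```

Emit:
{"method": "arm_command", "body": {"increments": [1,0,0,3,0,1,0,0,6,0,1,0,0,6,0,0,0,0,6,0,0,0,0,6,0,0,0,0,6,0,0,0,0,6,0,0,0,0,6,0,0,0,0,-40,0,0,0,0,-80,0,0,0,0,-80,0,0,0,0,-80,0]}}

```text
time: 12.72
tool_pos: [650.6, 0.2, 108.1]
tcp_rot: [-3.141, -0.0, 1.427]
contact_force: [0.3, -0.5, -0.0]
grip_width: 91.9
```

```bash
python3 look.py p2b 651 -1 42 36; python3 pads.py p2c
```

```text
t 12.725 tcp [6.506e+02 2.000e-01 1.081e+02] [-3.141 -0.     1.427]
blob [252. 199.] circ [650.6   2.4] 39.3 ell [650.8   1.9] [35.2 39.4]
dx,dy to it 1.7 -0.1
t 12.775 tcp [6.503e+02 2.000e-01 1.075e+02] 91.47717113351752
pad [415. 278.] [ 784.1 -103.7] [54. 88.]
```

View pics/p2b.png

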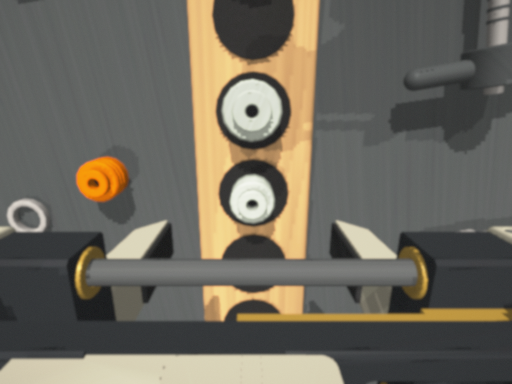

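The 36 is upright on the second pad at (252,199), beside the 44 at (253,110). Next the 52.

Emit:
{"method": "arm_command", "body": {"increments": [0,-37,-46,-22,0,0,-74,-92,-22,0,0,-111,-138,-22,0,0,-148,-186,-22,0,0,-148,-186,-22,0,0,-148,-186,-22,0,0,-148,-186,-22,0]}}

```text
time: 13.7
tool_pos: [446.8, -119.3, 130.4]
tcp_rot: [3.141, -0.0, 1.428]
contact_force: [-0.7, -0.1, -0.4]
grip_width: 91.7
```

```bash
python3 look.py w52 445 -120 28 52
```

```text
t 13.7 tcp [ 446.8 -119.3  130.4] [ 3.141 -0.     1.428]
blob [250. 187.] circ [ 445.4 -118.5] 56.2 ell [ 445.3 -118.9] [51.4 56.2]
dx,dy to it 0.2 -1.5
```

View pics/w52.png

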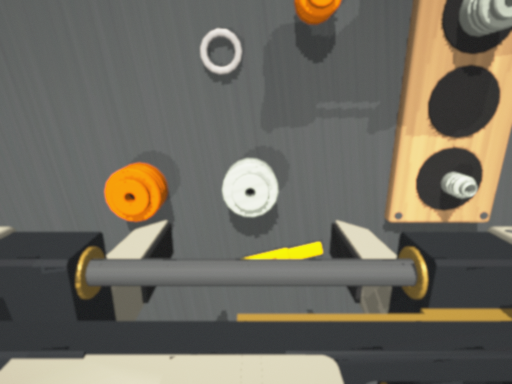

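The 52 is at (250,187), bare metal with diameter measured 51.4. The orange one at (135,192) has its near edge about 82 mm off, clear of partly shut jaws.

Emit:
{"method": "arm_command", "body": {"increments": [0.2,-2,-2,20,0,0.2,-2,-2,40,0,0.2,-2,-2,60,0,0.2,-2,-2,90,0,0.2,-2,-2,115,0,0.2,-2,-2,125,0,0.2,-2,-2,125,0,1,-2,-2,125,0,1,-2,-2,125,0,1,-2,-2,125,0,1,-2,-2,125,0,1,-2,-2,125,0,1,-2,-2,125,0]}}

```text
time: 15.38
tool_pos: [444.1, -121.6, 6.4]
tcp_rot: [3.14, 0.0, 1.427]
contact_force: [0.2, 0.8, 6.2]
grip_width: 51.8
```

Emit:
{"method": "arm_command", "body": {"increments": [1,0,0,-50,0,1,0,0,-100,0,1,48,32,-100,0,1,96,63,-100,0,1,145,94,-100,0,1,193,126,-100,0,1,241,157,-100,0,1,289,188,-100,0,1,289,188,-100,0,1,289,188,-100,0,1,289,188,-60,0,1,289,188,-35,0,1,289,188,-24,0,1,289,188,-24,0,1,289,188,-24,0]}}

```text
time: 17.25
tool_pos: [671.8, 137.4, 31.3]
tcp_rot: [3.139, -0.001, 1.426]
contact_force: [0.0, -0.5, -2.0]
grip_width: 50.8
```

Emit:
{"method": "arm_command", "body": {"increments": [1,0,0,3,0,1,0,0,6,0,1,0,0,6,0,0,0,0,6,0,0,0,0,6,0,0,0,0,6,0,0,0,0,6,0,0,0,0,6,0,0,0,0,-40,0,0,0,0,-80,0,0,0,0,-80,0,0,0,0,-80,0]}}

```text
time: 18.75
tool_pos: [670.5, 137.7, 109.1]
tcp_rot: [-3.141, 0.0, 1.427]
contact_force: [-0.7, 1.5, -0.1]
grip_width: 92.1
```

```bash
python3 look.py p4b 671.5 138 46 52
```

```text
t 18.75 tcp [670.5 137.7 109.1] [-3.141  0.     1.427]
blob [251. 253.] circ [663.2  90.6] 33.4 ell [663.7  93.7] [14.  34.4]
dx,dy to it -44.5 -0.5
blob [252. 198.] circ [671.2 140.3] 54.2 ell [671.  140.3] [50.5 53.9]
dx,dy to it 2.6 0.1
```

Emit:
{"method": "arm_command", "body": {"increments": [0,-55,-20,-20,0,0,-110,-40,-20,0,0,-165,-60,-20,0,0,-220,-80,-20,0,0,-275,-100,-20,0,0,-330,-120,-20,0,0,-385,-140,-20,0,0,-440,-160,-20,0,0,-493,-180,-20,0,0,-493,-180,-20,0,0,-493,-180,-20,0,0,-493,-180,-20,0]}}

```text
time: 20.3
tool_pos: [422.7, -323.0, 129.2]
tcp_rot: [-3.141, -0.001, 1.429]
contact_force: [-0.6, 0.6, 0.0]
grip_width: 91.9
```

```bash
python3 look.py w28 422 -324 22 28
```

```text
t 20.3 tcp [ 422.7 -323.   129.2] [-3.141e+00 -1.000e-03  1.429e+00]
blob [254. 190.] circ [ 424.4 -325.6] 31.8 ell [ 424.5 -325.9] [28.4 31.9]
dx,dy to it -2.6 2.2
```

View pics/w28.png

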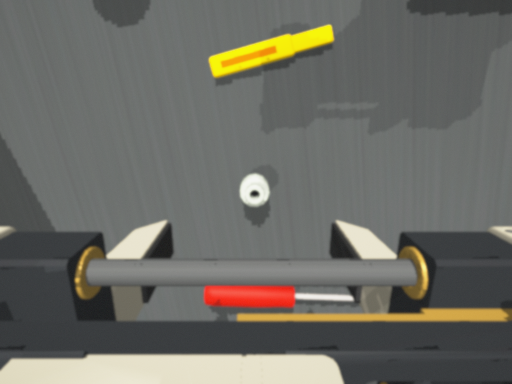

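The 28 is at (254,190), diameter measured 28.4, with nothing near it.

Emit:
{"method": "arm_command", "body": {"increments": [0.2,-4,2,20,0,0.2,-4,2,60,0,0.2,-4,2,100,0,0.2,-4,2,120,0,0.2,-4,2,125,0,0.2,-4,2,125,0,1,-4,2,125,0,1,-4,2,125,0,1,-4,2,125,0,1,-4,2,125,0,1,-4,2,125,0,1,-4,2,125,0,1,-4,2,125,0]}}

```text
time: 21.98
tool_pos: [423.6, -328.7, 4.7]
tcp_rot: [3.142, -0.0, 1.427]
contact_force: [0.8, -0.7, 0.6]
grip_width: 27.5
```

Emit:
{"method": "arm_command", "body": {"increments": [1,0,0,-50,0,1,0,0,-100,0,1,48,30,-100,0,1,96,60,-100,0,1,145,90,-100,0,1,193,120,-100,0,1,241,150,-100,0,1,288,179,-100,0,1,288,179,-100,0,1,288,179,-100,0,1,288,179,-60,0,1,288,179,-35,0,1,288,179,-24,0,1,288,179,-24,0,1,288,179,-24,0]}}

```text
time: 23.85
tool_pos: [642.7, -69.9, 30.0]
tcp_rot: [3.139, 0.0, 1.426]
contact_force: [0.4, -0.6, 0.1]
grip_width: 27.3
```

Bench height was 4.7, so release at about 23. Then rise and back away so the top camera sees the row.

Emit:
{"method": "arm_command", "body": {"increments": [1,1,-1,3,0,1,1,-1,6.5,0,1,1,-1,6.5,0,0,1,-1,6.5,0,0,1,-1,6.5,0,0,1,-1,6.5,0,0,1,-1,6.5,0,0,1,-1,6.5,0,0,1,-1,-40,0,0,1,-1,-80,0,0,1,-1,-80,0,0,1,-1,-80,0]}}

```text
time: 25.35
tool_pos: [640.7, -68.0, 108.2]
tcp_rot: [-3.141, -0.0, 1.427]
contact_force: [-0.3, -0.5, -0.3]
grip_width: 91.7
```

```bash
python3 look.py p1b 641 -69 40 28
```

```text
t 25.35 tcp [640.7 -68.  108.2] [-3.141 -0.     1.427]
blob [251. 196.] circ [641.  -64.7] 31.1 ell [641. -65.] [27.2 31.3]
dx,dy to it 3.0 -0.1
```

Emit:
{"method": "arm_command", "body": {"increments": [0,-50,-50,-100,0,0,-100,-80,-100,0,0,-150,-110,-100,0,0,-200,-140,-100,0,0,-250,-170,-100,0,0,-280,-180,-100,0,0,-280,-180,-100,0,0,-280,-180,-100,0]}}

```text
time: 26.4
tool_pos: [422.7, -318.9, 207.6]
tcp_rot: [-3.14, -0.002, 1.426]
contact_force: [0.5, 0.3, -0.2]
grip_width: 91.8
```

```bash
python3 - <<'E'
from h import *
im=imaging.capture("top");C=cam("top");print(sensors.get_obs()["time"])
cv2.imwrite("pics/topend.png",cv2.resize(im[80:200,130:370],None,fx=3,fy=3,interpolation=cv2.INTER_CUBIC))
hsv=cv2.cvtColor(im,cv2.COLOR_BGR2HSV);m=(hsv[...,1]<40)&(hsv[...,2]>150)
for c in blobs(m,30,900):
    if 90<c[:,1].mean()<165 and 140<c[:,0].mean()<350:
        w=ray(C,c,40)[:,:2].astype(np.float32);p,r=cv2.minEnclosingCircle(w);print(np.round(p),round(2*r))
E
```

```text
26.45
[ 629. -139.] 25
[637. -66.] 33
[648.  -0.] 40
[658.  70.] 49
[668. 138.] 61
[677. 208.] 68
```

View pics/topend.png

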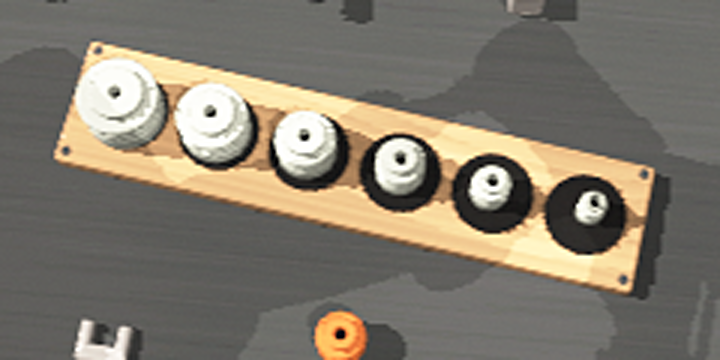

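The row runs 60 to 20, left to right, all upright with no drift off its pad. The largest measured offset is about 3 mm (the 28), against a 12 mm tolerance.

```bash
python3 -c "from plant import ticket;print(ticket.close_job())"
```

```text
the job is handed in; nothing more can be done
None
```

I put the 28, 36, 44 and 52 mm drifts on the 1st to 4th pads counted from the 20 mm drift and handed the job in at about 26.5 s of the allowed 93 s. No verdict is reported at hand-in.

- **Placing:** The last top view shows all six drifts upright in order of diameter. The four I placed measured about 3 mm or less from their pad centres, with the 28 furthest off. That is against a limit of 12 mm, and the measurement itself is good to about 2 mm.
- **End drifts:** I did not reach for either one. Their positions in the last picture match the first to about 2 mm.
- **Disagreements:** The top view puts the placed drifts about 3 mm nearer the robot than the wrist view does. I put this down to the slanted view seeing the sides of the drifts, so I left them as placed. I also set the jaws 16.5° off square to the row at first, and corrected that before the first drift was released.
- **Look-alikes:** The orange look-alikes and the loose ring were not reached for. The orange 36 look-alike still shows in its place in the last picture. The orange 52 look-alike and the ring were outside that crop, so I did not check them at the end.

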